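# Hold an eyepiece tube down in the V-blocks for checking

### The arm

A 6-joint arm with a two-finger parallel gripper is mounted at the origin on the work surface. World frame = base frame: x ahead of the robot, y to its left, z up, the work surface at z = 0. Lengths are in mm, angles in rad, forces in N, time in s.
With the tool pointing down it reaches from about 275 to 750 mm from the base axis. Payload 10.2 kg.
Tool frame: the origin (TCP) lies midway between the tips of the shut fingers; the grasp point (between the pads) lies 19 mm behind it; z points along the fingers, y is the line along which they close (so a half turn about z gives the same grasp; the last joint's range is limited). The gripper opens to 85 mm and grips with 20 to 120 N. Pads are 22 mm wide; open, the fingers measure 114 mm over their backs; the gripper's body (76 mm by 85 mm) begins 54 mm behind the grasp point. The pads swing forward as they close: fully open they stand 13 mm farther back than shut.
Start: joints at [-0.223, 0.313, 1.498, -0, 1.331, -0.223], TCP at [525.006, -0.013, 231.294] pointing down, gripper open.
Joint ranges: [-2.94, 2.94], [-0.97, 2.17], [0.19, 2.56], [-1.23, 4.37], [0.02, 3.11], [-2.88, 2.88]. Speed limits (rad/s): [2.39, 2.39, 3.01, 3.14, 3.14, 3.14].

### API

Orientations are given as a 3x3 rotation matrix whose columns are the frame's x, y, z axes.
In Python, from rig import * gives the robot as it stands. The module is installed in compiled form; this text tells all that it offers.
- The arm moves only by the tool play_rows, never from a script. Its argument "commands" is a list of rows, each an object of numbers: "ax", "ay", "az": the turn, a rotation vector about the tool's x, y, z in degrees; "tx", "ty", "tz": the shift along the tool's x, y, z in mm; "grip": the opening, from 0 (shut) to 1 (fully open). A call has 1 to 12 rows; each row is the pose to reach, as a shift and turn from the pose commanded when the call began, along the tool's axes at that moment; what a row does not reach only later rows make up. A row lasts 1/12 s, in which the tool goes at most 41.7 mm and 7.16 degrees, less where a joint would pass 70% of its speed; a pose out of reach is approached as far as the arm can. A call with a gripper value outside its range is refused whole. The fingers move at their own pace and stop on an object; "squeeze" is the grip in N (left out, the last holds). Time passes only in rows, so rows that repeat a pose let the fingers close. It gives the time, the measured TCP pose, the force, the opening and the grip force at its end, in the units of the state.
- sense(): the state, without advancing time (a new reading comes with each control period).
- capture(name): name is "scene" or "side" or "wrist"; returns a dict with "pixels" (420x560x3 uint8, red, green, blue), "depth" (420x560 float32, mm along the optical axis (not along the pixel's ray), 0 where there is no reading), "intrinsics" (3x3 intrinsics, pixels), "rvec" (rotation vector, rad) and "tvec" (3), from world to camera coordinates, as OpenCV has them; the wrist camera has in their place "hand_eye" (4x4, takes a point from camera to tool coordinates, whose origin is the TCP and whose axes are the flange's). Camera axes: x right, y down, z forward; pixel columns grow to the right and rows downward; lengths in mm; the calibration is good to about 2 mm. A picture is of the moment at which its call begins: read the wrist's pose just before it.
- finish_job(): hands the job in; it is judged then, once.
The state is a dict: "time_s": time; "joint_positions": joint angles; "qvel": joint speeds; "joint_torque": joint torques, N m; "tcp_pos": TCP position; "eef_rot": TCP orientation; "force": force on the tool from outside, world axes, zero at the start; "ft_torque": the same for the moment, N m; "gripper_width": finger opening in mm; "finger_force": force on a finger pad.
Only numpy, scipy, OpenCV 4.12 (cv2) and the standard library are available. Lean on these libraries where they do the work, as an engineer would, in place of code of your own. Each camera call takes 0.05 s, during which the arm holds its last target. There are 200 camera calls.

### The job

Somebody left the lens brush lying in the V-blocks: stand it in the mug, bristles up. Then lay the white eyepiece tube in the V-blocks in its place, threaded end towards the lamp target and only the plain white barrel bearing on both V-blocks, and press it down into the V with about 10 newtons so that it bears firmly and evenly on both sides; finish while still holding it pressed like this, since it is about to be checked. Leave the mug standing and the other things on the bench where they are.

Things in the scene. Friction and masses are not known exactly. Their poses are not given: they have to be found in the camera images.
- stand: Fixed V-block stand: steel plate 235 x 70 x 12 mm carrying two equal steel V-blocks in line, 28 mm long, 50 mm wide, and a lamp target. Origin on the table, midway between the V-blocks, below the V; x runs along the V towards the lamp target, z up. The V-blocks lie at x = -52..-24 and +24..+52 mm; the gap between is open for fingers right across, down to the plate's top at 12 mm.
- v_left: the sloping flanks on the stand's +y side of both V-blocks (one contact line); same origin and axes as the stand. The V is 90 degrees, 36 mm wide at the blocks' tops (52 mm above the table), its apex 34 mm above the table. In it the seated tube's axis lies 55 mm and the brush's 42.5 mm above the table.
- v_right: the sloping flanks on the stand's -y side of both V-blocks (the other contact line); same origin and axes as the stand
- target (a point): centre of the lamp target's white face: a black round lamp head, 40 mm across, on a short post at the stand's +x end; face at x = 112 mm, on the V's axis 55 mm above the table; the head's top is 75 mm above the table
- tube: microscope eyepiece tube, 0.2 kg: plain white barrel 30 mm in diameter, 124 mm long; at one end a black knurled collar (36 mm across, 22 mm long) and rubber eyecup (31 mm across, 6 mm), at the other a steel thread (22 mm across, 14 mm long). Origin on the axis at mid-length of the white barrel; x points to the threaded end. Begins lying level on the wooden rest, axis 23 mm above the table.
- tube_eyepiece (a point): centre of the eyecup's end face, 90 mm from the tube's origin. With the tube's origin midway between the V-blocks the white barrel reaches 10 mm past their outer ends, both ways
- rest: low wooden rest, fixed to the table, 104 x 50 mm, 8 mm thick, with four small rails 11.5 mm high beside the tube; origin on the table under its centre; x runs along the tube
- brush: lens brush, 0.03 kg, 174 mm long: round wooden handle 12 mm in diameter and 140 mm long, aluminium ferrule, short black bristle tip. Origin on the axis, 85 mm from the handle's plain end and 89 mm from the bristle tip; x points to the bristles. It begins lying in the V-blocks with the bristles away from the lamp target, its origin within 8 mm of the gap's middle.
- brush_butt (a point): centre of the handle's plain end
- mug: white ceramic mug, 0.3 kg, loose and empty: 72 mm across, 85 mm high, wall 4 mm, floor about 5 mm thick, with an ear handle on its own +y side that stands out about 30 mm; origin at the centre of its underside
- petri_dish: closed clear petri dish, 92 mm across, 16 mm high; not needed, to be left alone; origin at its underside
- oil_bottle: small amber immersion-oil bottle, 30 mm across, 68 mm high; not needed, to be left alone; origin at its underside
- spectacles: folded round wire spectacles lying flat, 135 mm wide; not needed, to be left alone; origin at its underside
- slide_box: flat blue slide box, 87 x 107 x 33 mm; not needed, to be left alone; origin at its underside
- objective_can: small grey screw-top objective canister, 37 mm across, 46 mm high; not needed, to be left alone; origin at its underside
- tweezers: steel tweezers lying flat, 125 mm long; not needed, to be left alone; origin at its underside
- notebook: spiral notebook lying flat, 150 x 212 x 12 mm; not needed, to be left alone; origin at its underside
Things that resemble listed ones, but are neither listed nor needed, are in the scene too. What is meant by the brush is not pink or turquoise, and is the smaller of those in its own colour.

How it is judged:
By the outcome, as a careful person would: the job done as asked, in the order asked, and still so for the second after the job is handed in, while the arm keeps its last pose, push and grip.
It also fails if it takes over 64 s, if anything falls off the work surface, if the arm or the gripper's body presses on something with over 40 N, if the wrist force passes 120 N, or if a joint passes its speed limit or range.

## Working session

There is one attempt and no reset: what is moved stays moved. The work goes in short steps, Python scripts to look and compute and a tool call to move; the robot and the scene stay as the last step left them, time stands still between calls to the robot, and variables do not carry over. Pictures are saved under pics/ and viewed, at most 10 in all, crops included, and the job is handed in when it is done.

Besides the shell and the picture viewer there is one more tool, called as a command line: name --argument value ..., lists and objects as JSON in quotes. play_rows: Moves the arm, as the interface text tells. Its arguments: {"type":"object","properties":{"commands":{"type":"array"},"squeeze":{"type":"number"}},"required":["commands"]}

```bash
mkdir -p pics; cat > h.py <<'E'
from rig import *
import numpy as np, cv2
def cam(n):
    s=sense(); c=capture(n); K=np.array(c["intrinsics"])
    if n=="wrist":
        T=np.eye(4);T[:3,:3]=np.array(s["eef_rot"]);T[:3,3]=s["tcp_pos"]
        M=T@np.array(c["hand_eye"])
    else:
        R=cv2.Rodrigues(np.array(c["rvec"],float))[0];M=np.eye(4);M[:3,:3]=R.T;M[:3,3]=-R.T@np.array(c["tvec"],float).ravel()
    return c["pixels"],c["depth"],K,M
def cloud(d,K,M):
    v,u=np.mgrid[:d.shape[0],:d.shape[1]]
    p=np.stack([(u-K[0,2])/K[0,0]*d,(v-K[1,2])/K[1,1]*d,d],-1)
    return p@M[:3,:3].T+M[:3,3]
def ray(u,v,z,K,M):
    r=M[:3,:3]@np.array([(u-K[0,2])/K[0,0],(v-K[1,2])/K[1,1],1]);o=M[:3,3]
    return o+r*(z-o[2])/r[2]
def save(n,p): cv2.imwrite("pics/"+n,p[...,::-1])
E
python3 - <<'E'
from h import *
for n in("scene","side"):
    p,d,K,M=cam(n); np.savez(n,p=p,d=d,K=K,M=M); save(n+".png",p); print(n,M[:3,3].round(),M[:3,2].round(2),K[0,0])
s=sense();print(np.round(s["eef_rot"],3).tolist(),s["gripper_width"],s["time_s"])
E
```

```text
scene [1340.  396.  887.] [-0.66 -0.35 -0.66] 486.8565354736725
side [ 124. -828.  630.] [ 0.36  0.75 -0.56] 404.42826193026275
[[-0.0, 1.0, -0.001], [1.0, 0.0, 0.0], [0.0, -0.001, -1.0]] 85.45048932533628 0.1
```

View pics/scene.png

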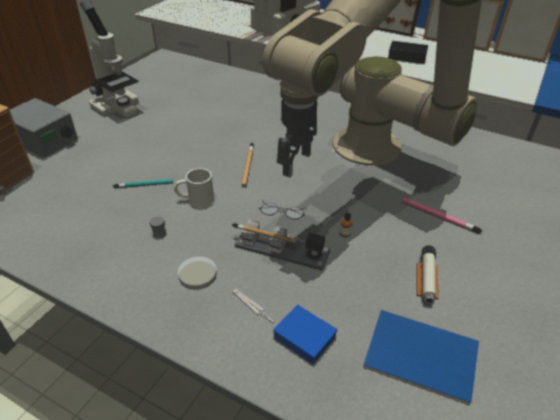

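View pics/side.png

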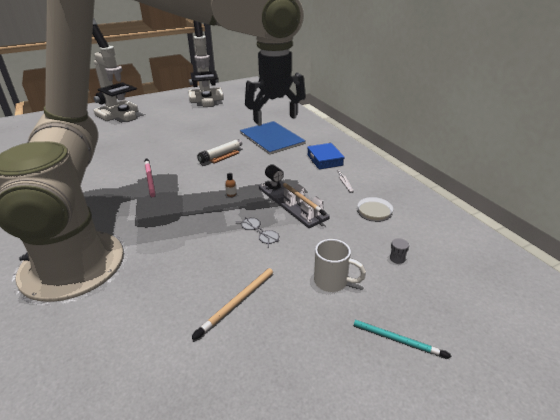

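The scene view shows the brush in the V-blocks from (236,226) (bristles) to (295,240), the lamp at (316,243), the mug at (200,188) with its ear at (180,188), and the tube at (429,272) with its black collar at the top. The side view shows the same layout, with the larger tan brush lying on the table (235,303).

```bash
python3 - <<'E'
from h import *
def P(n):
    z=np.load(n+".npz");return z['p'],z['d'],z['K'],z['M'],cloud(z['d'],z['K'],z['M'])
for n,boxes in dict(scene=dict(mug=(165,160,225,215),stand=(228,215,335,272),tube=(410,240,445,305)),side=dict(mug=(305,235,372,297),stand=(255,160,335,225),tube=(190,135,248,170))).items():
    p,d,K,M,c=P(n); hsv=cv2.cvtColor(p,cv2.COLOR_RGB2HSV)
    for k,(a,b,e,f) in boxes.items():
        q=c[b:f,a:e].reshape(-1,3);h=hsv[b:f,a:e].reshape(-1,3);ok=d[b:f,a:e].ravel()>0
        print(n,k,'z pct',np.percentile(q[ok,2],[1,20,50,99]).round(1))
        if k=='mug':
            m=ok&(q[:,2]>80)&(q[:,2]<92); print(' rim',m.sum(),q[m].min(0).round(),q[m].max(0).round())
            (cc,sz,an)=cv2.minAreaRect(q[m][:,:2].astype(np.float32));print(cc,sz)
            m=ok&(q[:,2]>20)&(q[:,2]<70);print(' body',q[m].min(0).round(),q[m].max(0).round())
        if k=='tube':
            m=ok&(q[:,2]>15)&(q[:,2]<50);w=m&(h[:,1]<60)&(h[:,2]>120)
            for nm,mm in(('all',m),('white',w)): print(nm,mm.sum(),cv2.minAreaRect(q[mm][:,:2].astype(np.float32)),q[mm].mean(0).round(1))
        if k=='stand':
            m=ok&(q[:,2]>7)&(q[:,2]<16);print(' plate',cv2.minAreaRect(q[m][:,:2].astype(np.float32)))
            m=ok&(q[:,2]>57)&(q[:,2]<80);print(' lamp',q[m].mean(0).round(1))
            m=ok&(h[:,0]>8)&(h[:,0]<25)&(h[:,1]>90)&(q[:,2]>25);print(' brush',m.sum(),cv2.minAreaRect(q[m][:,:2].astype(np.float32)),q[m].mean(0).round(1))
E
```

```text
scene mug z pct [-4.9 -1.8  0.3 84.4]
 rim 115 [ 463. -350.   80.] [ 536. -274.   90.]
(499.2777099609375, -311.0174560546875) (74.68565368652344, 69.95069885253906)
 body [ 462. -369.   20.] [ 545. -274.   70.]
scene stand z pct [-4.7 -1.6  1.  72.8]
 plate ((564.596923828125, -15.540046691894531), (74.39867401123047, 236.14764404296875), 8.881442070007324)
 lamp [558.2  71.9  68.6]
 brush 155 ((563.4028930664062, -48.006744384765625), (25.857078552246094, 135.56407165527344), 6.674925804138184) [570.5 -50.1  46.1]
scene tube z pct [-5.  -1.8  1.2 39.4]
all 746 ((483.24365234375, 339.7811279296875), (169.5745086669922, 34.415802001953125), 17.697742462158203) [491.3 338.9  32.3]
white 431 ((492.40887451171875, 342.823486328125), (132.722900390625, 27.10024642944336), 16.571094512939453) [492.3 340.8  34.4]
side mug z pct [-1.3  0.6  2.4 86.2]
 rim 257 [ 461. -347.   80.] [ 531. -276.   89.]
(496.0906677246094, -311.43023681640625) (70.79763793945312, 70.70687866210938)
 body [ 460. -370.   20.] [ 541. -276.   70.]
side stand z pct [-0.9  1.   2.7 73.6]
 plate ((600.0601806640625, 39.90342712402344), (343.146728515625, 209.37112426757812), 54.37649154663086)
 lamp [544.1  63.5  69.1]
 brush 97 ((563.5237426757812, -48.213584899902344), (7.29002571105957, 128.9577178955078), 8.91680908203125) [565.1 -61.1  47. ]
side tube z pct [-0.8  1.4  2.8 41. ]
all 417 ((483.40557861328125, 334.7444763183594), (169.42420959472656, 35.84370040893555), 13.22953987121582) [472.6 329.   31.1]
white 218 ((496.2428283691406, 338.9623107910156), (142.3893585205078, 27.544790267944336), 16.919294357299805) [493.2 336.4  35. ]
```

play_rows --commands '[{"tx":-25,"ty":22,"tz":10,"az":-5},{"tx":-47,"ty":45,"tz":20,"az":-8.9},{"tx":-47,"ty":45,"tz":20,"az":-8.9},{"tx":-47,"ty":45,"tz":20,"az":-8.9},{"tx":-47,"ty":45,"tz":20,"az":-8.9}]'

```text
validation failed for argument at $.co...
```

```bash
python3 - <<'E'
from h import *
p,d,K,M=cam("wrist"); np.savez("w1",p=p,d=d,K=K,M=M); save("w1.png",p)
s=sense();print(s["tcp_pos"],s["time_s"],M.round(2))
c=cloud(d,K,M);print(np.percentile(c[d>0][:,2],[1,5,50,95,99]).round())
E
```

```text
[5.24821127e+02 2.41457596e-02 2.30885347e+02] 0.15 [[ 1.0000e+00  0.0000e+00 -0.0000e+00  5.2467e+02]
 [ 0.0000e+00 -9.5000e-01 -3.0000e-01  7.4340e+01]
 [-0.0000e+00  3.0000e-01 -9.5000e-01  3.7332e+02]
 [ 0.0000e+00  0.0000e+00  0.0000e+00  1.0000e+00]]
[ -2.  -1.   0. 307. 315.]
```

View pics/w1.png

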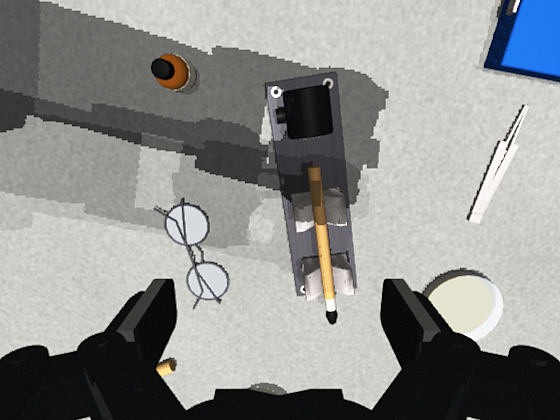

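The wrist view shows the plate between corners (265,82), (336,72), (356,293), (297,297), the lamp at (308,110), the V-blocks at (320,210) and (328,277), and the brush from its butt (314,170) to its bristle tip (332,320). The move was refused, so I'll give every field next time.

```bash
python3 - <<'E'
from h import *
z=np.load("w1.npz");p,d,K,M=z['p'],z['d'],z['K'],z['M'];c=cloud(d,K,M)
for u,v,h in[(265,82,12),(336,72,12),(356,293,12),(297,297,12),(314,170,42.5),(332,321,42.5)]: print(u,v,ray(u,v,h,K,M).round(1))
box=np.zeros(d.shape,bool);box[60:335,255:365]=1
q=c[box&(d>0)]
hsv=cv2.cvtColor(p,cv2.COLOR_RGB2HSV)
br=box&(hsv[...,0]>8)&(hsv[...,0]<25)&(hsv[...,1]>110)&(d>0)
r=cv2.minAreaRect(c[br][:,:2].astype(np.float32));print('brush handle',r,br.sum())
m=(q[:,2]>8)&(q[:,2]<15);print('plate',cv2.minAreaRect(q[m][:,:2].astype(np.float32)))
m=(q[:,2]>60);print('lamp',cv2.minAreaRect(q[m][:,:2].astype(np.float32)))
b=box&(np.abs(c[...,2]-52)<2.5)&~br&(hsv[...,1]<60)
n,l,st,ce=cv2.connectedComponentsWithStats(b.astype(np.uint8))
for i in range(1,n):
    if st[i,4]>15: print('top',st[i],c[l==i].mean(0).round(1))
E
```

```text
265 82 [511.7  95.   12. ]
336 72 [579.3 104.   12. ]
356 293 [ 614.3 -132.9   12. ]
297 297 [ 546.4 -138.2   12. ]
314 170 [558.3  15.4  42.5]
332 321 [ 583.  -149.6   42.5]
brush handle ((565.0931396484375, -18.723915100097656), (19.430767059326172, 203.630615234375), 4.928600311279297) 1516
plate ((563.1763916015625, -16.705062866210938), (70.1349105834961, 234.98513793945312), 8.685181617736816)
lamp ((550.0740966796875, 67.53547668457031), (38.06046676635742, 40.76917266845703), 9.227554321289062)
top [334 197  14  29 291] [584.3 -22.4  51.6]
top [293 203  15  30 280] [544.5 -28.9  51.6]
top [342 269  13  27 241] [595.8 -97.5  51.6]
top [303 274  13  27 232] [ 555.8 -103.8   51.6]
```

play_rows --commands '[{"tx":-25,"ty":22,"tz":10,"ax":0,"ay":0,"az":-5,"grip":1},{"tx":-47,"ty":45,"tz":20,"ax":0,"ay":0,"az":-8.9,"grip":1},{"tx":-47,"ty":45,"tz":20,"ax":0,"ay":0,"az":-8.9,"grip":1},{"tx":-47,"ty":45,"tz":20,"ax":0,"ay":0,"az":-8.9,"grip":1}]'

```text
time_s: 0.48
tcp_pos: [570.0, -47.7, 210.0]
eef_rot: [[-0.153, 0.988, -0.002], [0.988, 0.153, 0.001], [0.001, -0.002, -1.0]]
force: [-0.1, 0.5, 0.2]
gripper_width: 85.6
finger_force: 0.0
```

play_rows --commands '[{"tx":-22,"ty":-2.3,"tz":40,"ax":0,"ay":0,"az":0,"grip":1},{"tx":-22,"ty":-2.3,"tz":80,"ax":0,"ay":0,"az":0,"grip":0.7},{"tx":-22,"ty":-2.3,"tz":115,"ax":0,"ay":0,"az":0,"grip":0.6},{"tx":-22,"ty":-2.3,"tz":145,"ax":0,"ay":0,"az":0,"grip":0.6},{"tx":-22,"ty":-2.3,"tz":170,"ax":0,"ay":0,"az":0,"grip":0.6},{"tx":-22,"ty":-2.3,"tz":185,"ax":0,"ay":0,"az":0,"grip":0.6},{"tx":-22,"ty":-2.3,"tz":185,"ax":0,"ay":0,"az":0,"grip":0.6},{"tx":-22,"ty":-2.3,"tz":185,"ax":0,"ay":0,"az":0,"grip":0},{"tx":-22,"ty":-2.3,"tz":185,"ax":0,"ay":0,"az":0,"grip":0},{"tx":-22,"ty":-2.3,"tz":185,"ax":0,"ay":0,"az":0,"grip":0},{"tx":-22,"ty":-2.3,"tz":185,"ax":0,"ay":0,"az":0,"grip":0},{"tx":-22,"ty":-2.3,"tz":185,"ax":0,"ay":0,"az":0,"grip":0}]' --squeeze 40

```text
time_s: 1.48
tcp_pos: [571.3, -69.2, 28.0]
eef_rot: [[-0.155, 0.988, 0.001], [0.988, 0.155, -0.001], [-0.001, 0.001, -1.0]]
force: [-4.2, -0.3, 6.9]
gripper_width: 10.5
finger_force: 39.0
```

play_rows --commands '[{"tx":0,"ty":0,"tz":-15,"ax":0,"ay":0,"az":0,"grip":0},{"tx":0,"ty":0,"tz":-50,"ax":0,"ay":0,"az":0,"grip":0},{"tx":0,"ty":0,"tz":-90,"ax":0,"ay":0,"az":0,"grip":0},{"tx":0,"ty":0,"tz":-130,"ax":0,"ay":0,"az":0,"grip":0},{"tx":0,"ty":0,"tz":-170,"ax":0,"ay":0,"az":0,"grip":0},{"tx":0,"ty":0,"tz":-200,"ax":0,"ay":0,"az":0,"grip":0},{"tx":0,"ty":0,"tz":-200,"ax":0,"ay":0,"az":0,"grip":0}]'

```text
time_s: 2.07
tcp_pos: [573.1, -69.6, 234.2]
eef_rot: [[-0.155, 0.988, 0.012], [0.988, 0.155, -0.004], [-0.006, 0.012, -1.0]]
force: [0.7, 0.5, -0.5]
gripper_width: 10.6
finger_force: 39.3
```

```bash
python3 - <<'E'
from h import *
p,d,K,M=cam("wrist"); save("w2.png",p)
E
```

```text
(no output)
```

View pics/w2.png

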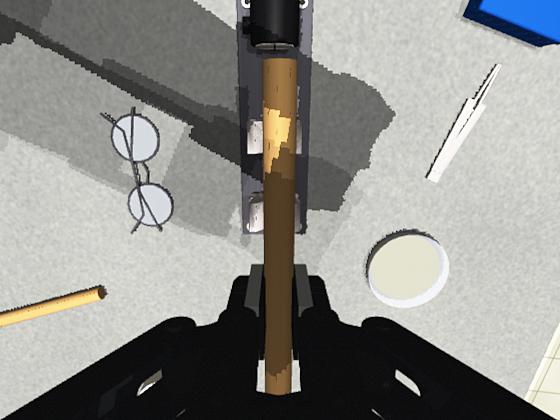

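The brush is gripped and in line with the tool's x axis, butt at (279,58). Next I check which tool azimuth the wrist joint ranges allow for tipping it upright.

```bash
python3 - <<'E'
from h import *
from scipy.spatial.transform import Rotation as Ro
s=sense();q=np.array(s["joint_positions"]);print(q.round(3),s["tcp_pos"])
C=np.array([[0,-1,0],[1,0,0],[0,0,1.]])
f=lambda q:Ro.from_euler('ZYZYZ',[q[0],q[1]+q[2],q[3],q[4],q[5]]) if 0 else Ro.from_euler('z',q[0])*Ro.from_euler('y',q[1]+q[2])*Ro.from_euler('z',q[3])*Ro.from_euler('y',q[4])*Ro.from_euler('z',q[5])*Ro.from_matrix(C)
print(f(q).as_matrix().round(3));print(np.round(s["eef_rot"],3))
mug=np.array([497,-311])
for A in range(-120,181,30):
  for tilt in (0,15):
    a=np.radians(A);t=np.radians(tilt)
    z=np.array([np.cos(a)*np.cos(t),np.sin(a)*np.cos(t),-np.sin(t)]);x=-np.array([np.cos(a)*np.sin(t),np.sin(a)*np.sin(t),np.cos(t)])
    R=np.stack([x,np.cross(z,x),z],1)
    w=mug-z[:2]*230; r=np.hypot(*w); q1=np.arctan2(w[1],w[0])-np.arcsin(116/r)
    for phi in(1.9,2.3):
        W=Ro.from_euler('y',-phi)*Ro.from_euler('z',-q1)*Ro.from_matrix(R)*Ro.from_matrix(C.T)
        e=W.as_euler('ZYZ')
        for b in((e[0],e[1],e[2]),):
            print(A,tilt,'r',round(r),'q1 %.2f phi %.1f'%(q1,phi),np.round(b,2))
E
```

```text
[-0.324  0.423  1.344  0.     1.367 -0.479] [572.16589358 -69.34249943 230.47344295]
[[-0.155  0.988  0.007]
 [ 0.988  0.155 -0.002]
 [-0.004  0.007 -1.   ]]
[[-0.155  0.988  0.007]
 [ 0.988  0.155 -0.002]
 [-0.004  0.007 -1.   ]]
-120 0 r 622 q1 -0.37 phi 1.9 [-1.52  1.72  0.33]
-120 0 r 622 q1 -0.37 phi 2.3 [-1.47  1.69  0.74]
-120 15 r 620 q1 -0.38 phi 1.9 [-1.28  1.62  0.35]
-120 15 r 620 q1 -0.38 phi 2.3 [-1.28  1.5   0.74]
-90 0 r 504 q1 -0.39 phi 1.9 [-1.7   1.2   0.35]
-90 0 r 504 q1 -0.39 phi 2.3 [-1.84  1.28  0.77]
-90 15 r 505 q1 -0.41 phi 1.9 [-1.44  1.11  0.24]
-90 15 r 505 q1 -0.41 phi 2.3 [-1.64  1.09  0.69]
-60 0 r 398 q1 -0.58 phi 1.9 [-2.14  0.56  0.65]
-60 0 r 398 q1 -0.58 phi 2.3 [-2.49  0.84  1.1 ]
-60 15 r 404 q1 -0.59 phi 1.9 [-1.65  0.44  0.22]
-60 15 r 404 q1 -0.59 phi 2.3 [-2.3   0.61  0.96]
-30 0 r 357 q1 -0.91 phi 1.9 [2.24 0.5  2.41]
-30 0 r 357 q1 -0.91 phi 2.3 [2.59 0.81 1.97]
-30 15 r 364 q1 -0.90 phi 1.9 [1.7  0.37 2.9 ]
-30 15 r 364 q1 -0.90 phi 2.3 [2.42 0.57 2.11]
0 0 r 410 q1 -1.15 phi 1.9 [1.72 1.17 2.78]
0 0 r 410 q1 -1.15 phi 2.3 [1.86 1.26 2.3
[... 520 characters left out ...]
9 phi 2.3 [0.78 2.24 2.12]
90 15 r 729 q1 -0.98 phi 1.9 [0.82 2.31 2.37]
90 15 r 729 q1 -0.98 phi 2.3 [0.64 2.01 2.05]
120 0 r 797 q1 -0.84 phi 1.9 [0.57 2.76 2.11]
120 0 r 797 q1 -0.84 phi 2.3 [0.3  2.39 1.8 ]
120 15 r 789 q1 -0.84 phi 1.9 [0.35 2.52 1.91]
120 15 r 789 q1 -0.84 phi 2.3 [0.24 2.13 1.75]
150 0 r 816 q1 -0.69 phi 1.9 [-0.48  2.77  1.12]
150 0 r 816 q1 -0.69 phi 2.3 [-0.25  2.4   1.39]
150 15 r 808 q1 -0.69 phi 1.9 [-0.29  2.53  1.29]
150 15 r 808 q1 -0.69 phi 2.3 [-0.19  2.14  1.42]
180 0 r 791 q1 -0.55 phi 1.9 [-1.09  2.51  0.58]
180 0 r 791 q1 -0.55 phi 2.3 [-0.75  2.26  1.04]
180 15 r 784 q1 -0.56 phi 1.9 [-0.79  2.34  0.81]
180 15 r 784 q1 -0.56 phi 2.3 [-0.6   2.03  1.12]
```

play_rows --commands '[{"tx":-18,"ty":-9,"tz":-10,"ax":0,"ay":0,"az":6.5,"grip":0},{"tx":-36,"ty":-19,"tz":-20,"ax":0,"ay":0,"az":13,"grip":0},{"tx":-54,"ty":-29,"tz":-30,"ax":0,"ay":0,"az":19.5,"grip":0},{"tx":-72,"ty":-39,"tz":-40,"ax":0,"ay":0,"az":26,"grip":0},{"tx":-90,"ty":-49,"tz":-50,"ax":0,"ay":0,"az":32.5,"grip":0},{"tx":-108,"ty":-59,"tz":-60,"ax":0,"ay":0,"az":39,"grip":0},{"tx":-126,"ty":-69,"tz":-69,"ax":0,"ay":0,"az":45.5,"grip":0},{"tx":-144,"ty":-79,"tz":-69,"ax":0,"ay":0,"az":52,"grip":0},{"tx":-162,"ty":-89,"tz":-69,"ax":0,"ay":0,"az":58.5,"grip":0},{"tx":-180,"ty":-99,"tz":-69,"ax":0,"ay":0,"az":65,"grip":0},{"tx":-198,"ty":-109,"tz":-69,"ax":0,"ay":0,"az":71.5,"grip":0},{"tx":-215,"ty":-117,"tz":-69,"ax":0,"ay":0,"az":78,"grip":0}]'

```text
time_s: 3.12
tcp_pos: [488.0, -300.4, 294.4]
eef_rot: [[0.936, 0.351, -0.001], [0.351, -0.936, 0.001], [-0.001, -0.001, -1.0]]
force: [0.3, -0.1, -0.5]
gripper_width: 10.4
finger_force: 39.2
```

play_rows --commands '[{"tx":0,"ty":0,"tz":0,"ax":0,"ay":0,"az":6.5,"grip":0},{"tx":0,"ty":0,"tz":0,"ax":0,"ay":0,"az":13,"grip":0},{"tx":0,"ty":0,"tz":0,"ax":0,"ay":0,"az":19.5,"grip":0},{"tx":0,"ty":0,"tz":0,"ax":0,"ay":0,"az":26,"grip":0},{"tx":0,"ty":0,"tz":0,"ax":0,"ay":0,"az":32.5,"grip":0},{"tx":0,"ty":0,"tz":0,"ax":0,"ay":0,"az":39,"grip":0},{"tx":0,"ty":0,"tz":0,"ax":0,"ay":0,"az":45.5,"grip":0},{"tx":0,"ty":0,"tz":0,"ax":0,"ay":0,"az":52,"grip":0},{"tx":0,"ty":0,"tz":0,"ax":0,"ay":0,"az":58.5,"grip":0},{"tx":0,"ty":0,"tz":0,"ax":0,"ay":0,"az":65,"grip":0},{"tx":0,"ty":0,"tz":0,"ax":0,"ay":0,"az":71.5,"grip":0},{"tx":0,"ty":0,"tz":0,"ax":0,"ay":0,"az":78,"grip":0}]'

```text
time_s: 4.12
tcp_pos: [488.5, -299.4, 294.3]
eef_rot: [[0.538, -0.843, -0.001], [-0.843, -0.538, 0.001], [-0.002, 0.0, -1.0]]
force: [0.5, -0.2, 0.4]
gripper_width: 10.3
finger_force: 39.2
```

play_rows --commands '[{"tx":0,"ty":0,"tz":0,"ax":0,"ay":0,"az":6.5,"grip":0},{"tx":0,"ty":0,"tz":0,"ax":0,"ay":0,"az":13,"grip":0},{"tx":0,"ty":0,"tz":0,"ax":0,"ay":0,"az":19.5,"grip":0},{"tx":0,"ty":0,"tz":0,"ax":0,"ay":0,"az":26,"grip":0},{"tx":0,"ty":0,"tz":0,"ax":0,"ay":0,"az":32.5,"grip":0},{"tx":0,"ty":0,"tz":0,"ax":0,"ay":0,"az":39,"grip":0},{"tx":0,"ty":0,"tz":0,"ax":0,"ay":0,"az":45.5,"grip":0},{"tx":0,"ty":0,"tz":0,"ax":0,"ay":0,"az":52,"grip":0},{"tx":0,"ty":0,"tz":0,"ax":0,"ay":0,"az":58.5,"grip":0},{"tx":0,"ty":0,"tz":0,"ax":0,"ay":0,"az":65,"grip":0},{"tx":0,"ty":0,"tz":0,"ax":0,"ay":0,"az":71.5,"grip":0},{"tx":0,"ty":0,"tz":0,"ax":0,"ay":0,"az":78,"grip":0}]'

```text
time_s: 5.12
tcp_pos: [442.0, -335.8, 290.0]
eef_rot: [[-0.589, -0.807, 0.046], [-0.807, 0.59, 0.034], [-0.055, -0.017, -0.998]]
force: [0.3, -0.5, -0.6]
gripper_width: 10.3
finger_force: 39.3
```

```bash
python3 - <<'E'
from h import *
s=sense();print(np.round(s["joint_positions"],3))
E
```

```text
[-0.888  0.338  1.312  0.058  1.489  2.88 ]
```

play_rows --commands '[{"tx":0,"ty":0,"tz":0,"ax":0,"ay":-6.5,"az":0,"grip":0},{"tx":0,"ty":0,"tz":0,"ax":0,"ay":-13,"az":0,"grip":0},{"tx":0,"ty":0,"tz":0,"ax":0,"ay":-19.5,"az":0,"grip":0},{"tx":0,"ty":0,"tz":0,"ax":0,"ay":-26,"az":0,"grip":0},{"tx":0,"ty":0,"tz":0,"ax":0,"ay":-32.5,"az":0,"grip":0},{"tx":0,"ty":0,"tz":0,"ax":0,"ay":-39,"az":0,"grip":0},{"tx":0,"ty":0,"tz":0,"ax":0,"ay":-45.5,"az":0,"grip":0},{"tx":0,"ty":0,"tz":0,"ax":0,"ay":-52,"az":0,"grip":0},{"tx":0,"ty":0,"tz":0,"ax":0,"ay":-58.5,"az":0,"grip":0},{"tx":0,"ty":0,"tz":0,"ax":0,"ay":-65,"az":0,"grip":0},{"tx":0,"ty":0,"tz":0,"ax":0,"ay":-71.5,"az":0,"grip":0},{"tx":0,"ty":0,"tz":0,"ax":0,"ay":-78,"az":0,"grip":0}]'

```text
time_s: 6.12
tcp_pos: [442.9, -335.4, 290.6]
eef_rot: [[-0.074, -0.808, 0.585], [-0.13, 0.589, 0.797], [-0.989, -0.017, -0.149]]
force: [1.1, 0.8, -0.7]
gripper_width: 10.4
finger_force: 39.2
```

```bash
python3 - <<'E'
from h import *
s=sense();print(np.round(s["joint_positions"],3))
E
```

```text
[-1.263  0.66   1.395  1.104  2.034  2.479]
```

play_rows --commands '[{"tx":-5,"ty":-14,"tz":36,"ax":0,"ay":0,"az":0,"grip":0},{"tx":-10.5,"ty":-28,"tz":73,"ax":0,"ay":0,"az":0,"grip":0},{"tx":20,"ty":-27.5,"tz":77,"ax":0,"ay":0,"az":0,"grip":0},{"tx":49,"ty":-27,"tz":82,"ax":0,"ay":0,"az":0,"grip":0},{"tx":49,"ty":-27,"tz":82,"ax":0,"ay":0,"az":0,"grip":0},{"tx":49,"ty":-27,"tz":82,"ax":0,"ay":0,"az":0,"grip":0}]'

```text
time_s: 6.62
tcp_pos: [509.0, -292.0, 230.0]
eef_rot: [[-0.078, -0.809, 0.583], [-0.132, 0.588, 0.798], [-0.988, -0.015, -0.153]]
force: [-0.0, 0.8, 0.2]
gripper_width: 10.0
finger_force: 39.3
```

```bash
python3 - <<'E'
from h import *
s=sense();print(np.round(s["tcp_pos"],1))
ims=[]
for n in("side","scene"):
    p,d,K,M=cam(n);np.savez(n+"2",p=p,d=d,K=K,M=M)
    Ri=np.linalg.inv(M); w=Ri@np.array([497,-311,120,1]);u,v=(K@w[:3])[:2]/w[2]
    u,v=int(u),int(v);print(n,u,v)
    ims.append(cv2.resize(p[max(v-95,0):v+95,u-95:u+95],(400,400),interpolation=cv2.INTER_NEAREST) )
    print('crop origin',u-95,max(v-95,0))
save("b1.png",np.hstack(ims))
E
```

```text
[ 509. -292.  230.]
side 333 236
crop origin 238 141
scene 197 164
crop origin 102 69
```

View pics/b1.png

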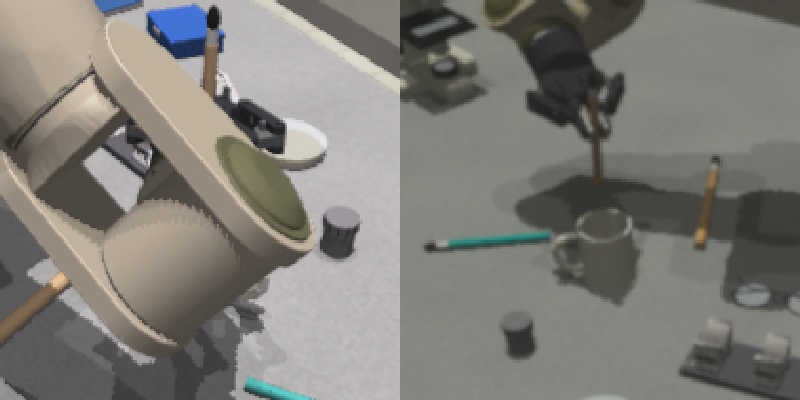

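```bash
python3 - <<'E'
from h import *
z=np.load("scene2.npz");K,M,d,p=z['K'],z['M'],z['d'],z['p'];Ri=np.linalg.inv(M)
for w in([493.7,-315,146.3],[493.7,-315,156]):
    c=Ri@np.array(w+[1]);print((K@c[:3])[:2]/c[2])
c=cloud(d,K,M)
h=cv2.cvtColor(p,cv2.COLOR_RGB2HSV)
m=np.zeros(d.shape,bool);m[110:165,185:205]=1
m&=(c[...,2]>120)&(c[...,2]<215)&(h[...,0]<25)&(h[...,1]>60)
q=c[m];print(len(q))
for lo in range(120,215,15):
    k=(q[:,2]>=lo)&(q[:,2]<lo+15)
    if k.any():print(lo,k.sum(),q[k].mean(0).round(1),np.median(q[k],0).round(1))
vv,uu=np.nonzero(m);print(vv.max(),uu[vv==vv.max()],c[m][vv==vv.max()])
s=np.load("scene2.npz")
mm=(c[...,2]>75)&(c[...,2]<90);mm[:165]=0;mm[:,:170]=0;mm[200:]=0;mm[:,230:]=0
print(cv2.minEnclosingCircle(c[mm][:,:2].astype(np.float32)))
E
```

```text
[195.74906731 155.74054882]
[195.36310178 152.70550705]
59
135 6 [ 495.8 -313.1  146.8] [ 496.4 -313.   146.5]
150 15 [ 498.4 -312.4  157. ] [ 498.7 -313.1  156.8]
165 12 [ 499.4 -308.9  173.2] [ 498.8 -308.6  173.9]
180 11 [ 499.7 -307.9  185.9] [ 499.8 -308.2  184.9]
195 11 [ 502.1 -305.6  201. ] [ 502.2 -305.7  200.2]
210 4 [ 501.9 -304.4  212.5] [ 500.7 -303.6  212.2]
157 [195 196] [[ 497.39496936 -315.00423172  144.45663536]
 [ 496.16707356 -312.61716125  144.52421731]]
((503.3283386230469, -317.2308654785156), 42.81098937988281)
```

play_rows --commands '[{"tx":30,"ty":0.5,"tz":4.6,"ax":0,"ay":0,"az":0,"grip":0},{"tx":60,"ty":1,"tz":9.3,"ax":0,"ay":0,"az":0,"grip":0},{"tx":90,"ty":1.5,"tz":14,"ax":0,"ay":0,"az":0,"grip":0},{"tx":110,"ty":1.8,"tz":17,"ax":0,"ay":0,"az":0,"grip":0},{"tx":120,"ty":2,"tz":18.6,"ax":0,"ay":0,"az":0,"grip":0},{"tx":127,"ty":2,"tz":19.6,"ax":0,"ay":0,"az":0,"grip":0},{"tx":127,"ty":2,"tz":19.6,"ax":0,"ay":0,"az":0,"grip":0},{"tx":127,"ty":2,"tz":19.6,"ax":0,"ay":0,"az":0,"grip":0}]'

```text
time_s: 7.38
tcp_pos: [509.5, -293.2, 103.2]
eef_rot: [[-0.075, -0.809, 0.583], [-0.137, 0.588, 0.797], [-0.988, -0.02, -0.155]]
force: [-0.6, -0.4, 0.1]
gripper_width: 10.3
finger_force: 39.3
```

play_rows --commands '[{"tx":0,"ty":0,"tz":0,"ax":0,"ay":0,"az":0,"grip":0.45},{"tx":0,"ty":0,"tz":0,"ax":0,"ay":0,"az":0,"grip":0.45},{"tx":0,"ty":0,"tz":0,"ax":0,"ay":0,"az":0,"grip":0.45},{"tx":0,"ty":0,"tz":0,"ax":0,"ay":0,"az":0,"grip":0.45},{"tx":0,"ty":0,"tz":-10,"ax":0,"ay":0,"az":0,"grip":0.45},{"tx":0,"ty":0,"tz":-30,"ax":0,"ay":0,"az":0,"grip":0.45},{"tx":0,"ty":0,"tz":-60,"ax":0,"ay":0,"az":0,"grip":0.45},{"tx":0,"ty":0,"tz":-100,"ax":0,"ay":0,"az":0,"grip":0.45},{"tx":-40,"ty":0,"tz":-115,"ax":0,"ay":0,"az":0,"grip":0.45},{"tx":-80,"ty":0,"tz":-115,"ax":0,"ay":0,"az":0,"grip":0.45},{"tx":-120,"ty":0,"tz":-115,"ax":0,"ay":0,"az":0,"grip":0.45},{"tx":-160,"ty":0,"tz":-115,"ax":0,"ay":0,"az":0,"grip":0.45}]'

```text
time_s: 8.38
tcp_pos: [453.7, -363.1, 279.7]
eef_rot: [[-0.076, -0.808, 0.584], [-0.135, 0.589, 0.797], [-0.988, -0.018, -0.154]]
force: [-0.5, -1.0, 0.3]
gripper_width: 38.5
finger_force: 0.0
```

```bash
python3 - <<'E'
from h import *
s=sense();print(np.round(s["joint_positions"],3))
ims=[]
for n in("side","scene"):
    p,d,K,M=cam(n);np.savez(n+"3",p=p,d=d,K=K,M=M)
    Ri=np.linalg.inv(M); w=Ri@np.array([497,-311,90,1]);u,v=(K@w[:3])[:2]/w[2]
    u,v=int(u),int(v)
    ims.append(cv2.resize(p[max(v-95,0):v+95,u-95:u+95],(400,400),interpolation=cv2.INTER_NEAREST) )
save("b2.png",np.hstack(ims))
E
```

```text
[-1.259  0.729  1.295  1.114  2.041  2.508]
```

View pics/b2.png

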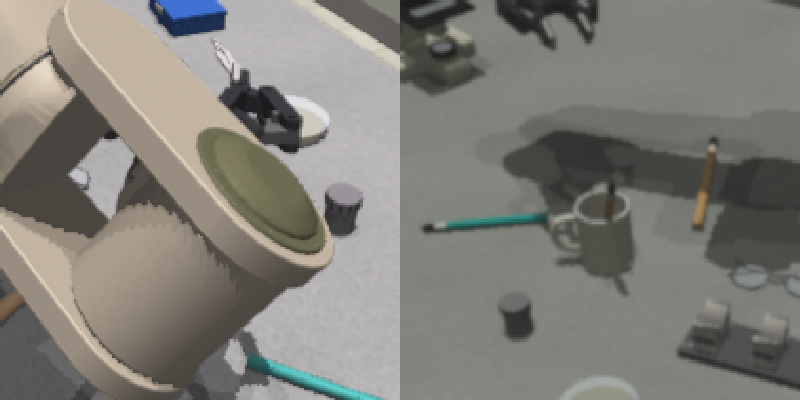

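The brush stands in the mug with its bristles up (tip at (609,188) in the right-hand crop), and the mug is upright where it was. Next: the turn back to tool-down, and a look from above the tube.

```bash
python3 - <<'E'
from h import *
from scipy.spatial.transform import Rotation as Ro
s=sense();q=np.array(s["joint_positions"]);R=Ro.from_matrix(np.array(s["eef_rot"]))
def down(a):
    a=np.radians(a);x=np.array([np.cos(a),np.sin(a),0]);z=np.array([0,0,-1.]);return Ro.from_matrix(np.stack([x,np.cross(z,x),z],1))
C=Ro.from_euler('z',90,degrees=True)
for A in(-70,-50,-30):
    rv=(R.inv()*down(A)).as_rotvec(degrees=True);print(A,rv.round(1),np.linalg.norm(rv).round(1))
    for f in(0,.25,.5,.75,1):
        T=R*Ro.from_rotvec(rv*f,degrees=True)
        for q1 in (-1.1,):
            e=(Ro.from_euler('y',-(q[1]+q[2]))*Ro.from_euler('z',-q1-f*.3)*T*C.inv()).as_euler('ZYZ');print(f,e.round(2),'toolz',T.as_matrix()[:,2].round(2))
print('world shift (0,150,120) in tool',R.inv().apply([0,150,120]).round(1))
E
```

```text
-70 [-40.4  73.1 -45. ] 94.8
0 [1.21 1.91 2.57] toolz [ 0.58  0.8  -0.16]
0.25 [0.88 1.78 2.3 ] toolz [ 0.41  0.78 -0.48]
0.5 [0.58 1.58 2.12] toolz [ 0.23  0.62 -0.75]
0.75 [0.3  1.35 2.02] toolz [ 0.09  0.34 -0.93]
1 [0.   1.13 1.99] toolz [ 0. -0. -1.]
-50 [-54.   66.8 -61.1] 105.4
0 [1.21 1.91 2.57] toolz [ 0.58  0.8  -0.16]
0.25 [0.86 1.83 2.22] toolz [ 0.37  0.81 -0.46]
0.5 [0.55 1.64 1.95] toolz [ 0.17  0.65 -0.74]
0.75 [0.27 1.4  1.75] toolz [ 0.04  0.36 -0.93]
1 [-0.    1.13  1.64] toolz [-0. -0. -1.]
-30 [-67.2  58.6 -77. ] 117.8
0 [1.21 1.91 2.57] toolz [ 0.58  0.8  -0.16]
0.25 [0.84 1.88 2.13] toolz [ 0.33  0.83 -0.44]
0.5 [0.51 1.7  1.77] toolz [ 0.11  0.68 -0.72]
0.75 [0.24 1.44 1.49] toolz [-0.01  0.38 -0.93]
1 [-0.    1.13  1.29] toolz [ 0. -0. -1.]
world shift (0,150,120) in tool [-140.2   84.7  100.3]
```

play_rows --commands '[{"tx":-6.6,"ty":7.3,"tz":9.2,"ax":-2.9,"ay":5.2,"az":-3.2,"grip":0.6},{"tx":-13.2,"ty":14.6,"tz":18.4,"ax":-5.8,"ay":10.4,"az":-6.4,"grip":0.8},{"tx":-19.8,"ty":21.9,"tz":27.6,"ax":-8.7,"ay":15.7,"az":-9.6,"grip":1},{"tx":-26.4,"ty":29.2,"tz":36.8,"ax":-11.5,"ay":20.9,"az":-12.9,"grip":1},{"tx":-33,"ty":36.5,"tz":46,"ax":-14.4,"ay":26.1,"az":-16.1,"grip":1},{"tx":-39.6,"ty":43.8,"tz":55.2,"ax":-17.3,"ay":31.3,"az":-19.3,"grip":1},{"tx":-46.2,"ty":51.1,"tz":64.4,"ax":-20.2,"ay":36.5,"az":-22.5,"grip":1},{"tx":-52.8,"ty":58.4,"tz":73.6,"ax":-23.1,"ay":41.8,"az":-25.7,"grip":1},{"tx":-59.4,"ty":65.7,"tz":82.8,"ax":-26,"ay":47,"az":-28.9,"grip":1},{"tx":-66,"ty":73,"tz":92,"ax":-28.9,"ay":52.2,"az":-32.1,"grip":1},{"tx":-72.6,"ty":80.3,"tz":101.2,"ax":-31.7,"ay":57.4,"az":-35.4,"grip":1},{"tx":-79.2,"ty":87.6,"tz":110.4,"ax":-34.6,"ay":62.7,"az":-38.6,"grip":1}]'

```text
time_s: 9.48
tcp_pos: [453.6, -212.7, 337.7]
eef_rot: [[0.239, -0.97, 0.038], [-0.952, -0.226, 0.205], [-0.191, -0.085, -0.978]]
force: [1.1, -0.5, -0.6]
gripper_width: 85.7
finger_force: 0.0
```

play_rows --commands '[{"tx":0,"ty":0,"tz":0,"ax":-2.9,"ay":5.2,"az":-3.2,"grip":1},{"tx":0,"ty":0,"tz":0,"ax":-5.8,"ay":10.4,"az":-6.4,"grip":1},{"tx":0,"ty":0,"tz":0,"ax":-5.8,"ay":10.4,"az":-6.4,"grip":1}]'

```text
time_s: 9.73
tcp_pos: [454.2, -210.9, 338.2]
eef_rot: [[0.346, -0.938, -0.005], [-0.938, -0.346, 0.004], [-0.006, 0.003, -1.0]]
force: [-0.7, 1.0, 0.3]
gripper_width: 85.5
finger_force: 0.0
```

play_rows --commands '[{"tx":-32,"ty":-14,"tz":0,"ax":0,"ay":0,"az":-7,"grip":1},{"tx":-65,"ty":-29,"tz":5,"ax":0,"ay":0,"az":-14,"grip":1},{"tx":-98,"ty":-43,"tz":10,"ax":0,"ay":0,"az":-21,"grip":1},{"tx":-131,"ty":-58,"tz":15,"ax":0,"ay":0,"az":-28,"grip":1},{"tx":-164,"ty":-73,"tz":20,"ax":0,"ay":0,"az":-35,"grip":1},{"tx":-197,"ty":-88,"tz":30,"ax":0,"ay":0,"az":-42,"grip":1},{"tx":-230,"ty":-102,"tz":40,"ax":0,"ay":0,"az":-49,"grip":1},{"tx":-263,"ty":-117,"tz":50,"ax":0,"ay":0,"az":-56,"grip":1},{"tx":-296,"ty":-132,"tz":60,"ax":0,"ay":0,"az":-63,"grip":1},{"tx":-329,"ty":-146,"tz":70,"ax":0,"ay":0,"az":-70,"grip":1},{"tx":-362,"ty":-161,"tz":80,"ax":0,"ay":0,"az":-77,"grip":1},{"tx":-395,"ty":-176,"tz":90,"ax":0,"ay":0,"az":-84,"grip":1}]'

```text
time_s: 10.73
tcp_pos: [484.2, 220.8, 250.2]
eef_rot: [[0.97, 0.244, -0.008], [0.244, -0.97, 0.01], [-0.005, -0.012, -1.0]]
force: [-0.0, -0.2, 0.9]
gripper_width: 85.8
finger_force: 0.0
```

play_rows --commands '[{"tx":10,"ty":-35,"tz":10,"ax":0,"ay":0,"az":-3,"grip":1},{"tx":22,"ty":-72,"tz":20,"ax":0,"ay":0,"az":-3,"grip":1},{"tx":34,"ty":-112,"tz":20,"ax":0,"ay":0,"az":-3,"grip":1},{"tx":34,"ty":-112,"tz":20,"ax":0,"ay":0,"az":-3,"grip":1},{"tx":34,"ty":-112,"tz":20,"ax":0,"ay":0,"az":-3,"grip":1}]'

```text
time_s: 11.15
tcp_pos: [490.0, 337.4, 230.9]
eef_rot: [[0.956, 0.292, -0.009], [0.292, -0.956, 0.009], [-0.005, -0.011, -1.0]]
force: [-0.2, -0.0, -0.5]
gripper_width: 85.4
finger_force: 0.0
```

```bash
python3 - <<'E'
from h import *
s=sense();print(np.round(s["joint_positions"],3),np.round(s["tcp_pos"],1))
p,d,K,M=cam("wrist"); np.savez("w3",p=p,d=d,K=K,M=M); save("w3.png",p)
c=cloud(d,K,M);h=cv2.cvtColor(p,cv2.COLOR_RGB2HSV)
w=(c[...,2]>25)&(c[...,2]<45)
q=c[w];r=cv2.minAreaRect(q[:,:2].astype(np.float32));print('all',r,len(q))
w2=w&(h[...,1]<40)&(h[...,2]>110);print('white',cv2.minAreaRect(c[w2][:,:2].astype(np.float32)),w2.sum())
E
```

```text
[0.401 0.471 1.272 0.012 1.403 1.674] [490.  337.4 230.9]
all ((481.2962646484375, 214.83694458007812), (312.1949768066406, 164.38523864746094), 89.45665740966797) 5527
white ((479.479248046875, 222.82723999023438), (307.1304016113281, 130.04443359375), 82.19176483154297) 2502
```

View pics/w3.png

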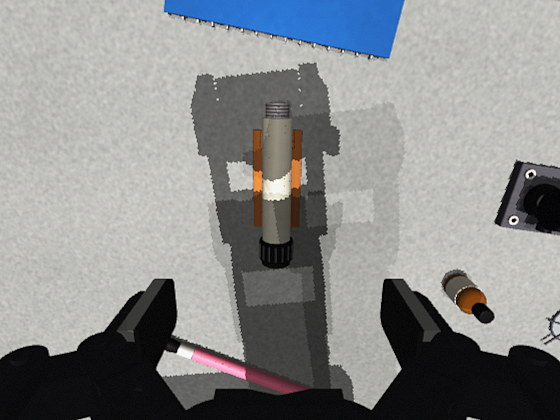

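The wrist view shows the tube upright in the picture, thread at the top (278,101–117), white barrel from row 117 to about 240, collar at rows 240–265; the rest is symmetric under it and the pink brush lies at the lower left.

```bash
python3 - <<'E'
from h import *
z=np.load("w3.npz");p,d,K,M=z['p'],z['d'],z['K'],z['M'];c=cloud(d,K,M)
b=np.zeros(d.shape,bool);b[95:275,258:298]=1
h=cv2.cvtColor(p,cv2.COLOR_RGB2HSV)
w=b&(c[...,2]>26)&(c[...,2]<46)
r=cv2.minAreaRect(c[w][:,:2].astype(np.float32));print('all',r)
for v in(130,150,170,200,220):
    k=w[v];print(v,c[v][k].mean(0).round(1),c[v][k][:,2].max().round(1))
for u,v,zz in((278,101,23),(278,117,36),(277,240,38),(277,267,38)):print(v,ray(u,v,zz,K,M).round(1))
for v in range(110,122):print(v,p[v,270:286:5].tolist())
for v in range(234,244):print(v,p[v,270:286:5].tolist())
R=np.array(sense()["eef_rot"]);print(R.round(3).tolist())
E
```

```text
all ((482.6699523925781, 337.15155029296875), (165.9381561279297, 34.09740447998047), 16.477970123291016)
130 [539.1 353.8  34.5] 38.8
150 [521.3 348.9  34.9] 38.7
170 [502.9 343.3  34.5] 38.4
200 [474.2 334.5  35.1] 38.8
220 [454.2 328.4  35. ] 38.6
101 [564.  360.6  23. ]
117 [550.6 356.4  36. ]
240 [434.8 321.9  38. ]
267 [405.7 313.   38. ]
110 [[127, 122, 118], [131, 127, 122], [140, 134, 132], [103, 97, 97]]
111 [[92, 87, 87], [117, 113, 110], [128, 122, 120], [91, 85, 86]]
112 [[61, 59, 61], [67, 67, 68], [77, 73, 76], [58, 55, 57]]
113 [[109, 103, 103], [129, 126, 124], [110, 105, 103], [91, 87, 85]]
114 [[118, 113, 111], [151, 147, 143], [134, 130, 126], [102, 98, 96]]
115 [[76, 74, 74], [86, 84, 83], [82, 80, 82], [63, 61, 62]]
116 [[86, 82, 83], [83, 79, 80], [97, 92, 91], [62, 60, 59]]
117 [[107, 103, 101], [119, 113, 112], [124, 116, 115], [79, 75, 75]]
118 [[102, 100, 93], [105, 101, 95], [105, 101, 94], [94, 91, 83]]
119 [[121, 118, 102], [131, 127, 113], [130, 128, 111], [123, 119, 106]]
120 [[132, 130, 115], [150, 145, 129], [144, 140, 124], [132, 126, 113]]
121 [[131, 127, 111], [143, 139, 125], [143, 137, 121], [130, 124, 110]]
234 [[117, 113, 99], [119, 114, 101], [86, 84, 75], [83, 81, 71]]
235 [[116, 112, 99], [119, 116, 101], [86, 84, 74], [80, 77, 69]]
236 [[116, 112, 99], [118, 115, 102], [85, 80, 73], [82, 79, 70]]
237 [[115, 110, 97], [117, 114, 102], [85, 80, 72], [81, 78, 69]]
238 [[120, 115, 102], [118, 115, 103], [84, 82, 73], [82, 80, 70]]
239 [[115, 111, 98], [115, 112, 99], [85, 82, 74], [80, 79, 69]]
240 [[115, 112, 99], [119, 115, 102], [84, 80, 73], [81, 80, 70]]
241 [[117, 114, 101], [119, 116, 102], [83, 83, 74], [87, 83, 74]]
242 [[127, 121, 107], [126, 123, 108], [89, 87, 77], [68, 65, 59]]
243 [[87, 85, 73], [98, 95, 86], [64, 62, 55], [17, 17, 15]]
[[0.957, 0.291, -0.008], [0.291, -0.957, 0.009], [-0.005, -0.011, -1.0]]
```

play_rows --commands '[{"tx":1,"ty":-1.6,"tz":40,"ax":0,"ay":0,"az":0,"grip":1},{"tx":1,"ty":-1.6,"tz":80,"ax":0,"ay":0,"az":0,"grip":1},{"tx":1,"ty":-1.6,"tz":120,"ax":0,"ay":0,"az":0,"grip":1},{"tx":1,"ty":-1.6,"tz":155,"ax":0,"ay":0,"az":0,"grip":1},{"tx":1,"ty":-1.6,"tz":185,"ax":0,"ay":0,"az":0,"grip":1},{"tx":1,"ty":-1.6,"tz":207,"ax":0,"ay":0,"az":0,"grip":1},{"tx":1,"ty":-1.6,"tz":216,"ax":0,"ay":0,"az":0,"grip":1},{"tx":1,"ty":-1.6,"tz":218,"ax":0,"ay":0,"az":0,"grip":1},{"tx":1,"ty":-1.6,"tz":218,"ax":0,"ay":0,"az":0,"grip":1}]' --squeeze 30

```text
time_s: 11.95
tcp_pos: [490.2, 339.9, 15.0]
eef_rot: [[0.957, 0.29, -0.005], [0.29, -0.957, 0.01], [-0.002, -0.011, -1.0]]
force: [0.1, -0.2, 1.8]
gripper_width: 85.5
finger_force: 0.0
```

play_rows --commands '[{"tx":0,"ty":0,"tz":0,"ax":0,"ay":0,"az":0,"grip":0.5},{"tx":0,"ty":0,"tz":0,"ax":0,"ay":0,"az":0,"grip":0.3},{"tx":0,"ty":0,"tz":0,"ax":0,"ay":0,"az":0,"grip":0.2},{"tx":0,"ty":0,"tz":0,"ax":0,"ay":0,"az":0,"grip":0.1},{"tx":0,"ty":0,"tz":0,"ax":0,"ay":0,"az":0,"grip":0},{"tx":0,"ty":0,"tz":0,"ax":0,"ay":0,"az":0,"grip":0},{"tx":0,"ty":0,"tz":0,"ax":0,"ay":0,"az":0,"grip":0}]'

```text
time_s: 12.53
tcp_pos: [489.6, 341.1, 15.0]
eef_rot: [[0.957, 0.292, -0.004], [0.292, -0.956, 0.01], [-0.001, -0.011, -1.0]]
force: [-1.7, 1.8, 6.8]
gripper_width: 28.9
finger_force: 29.6
```

play_rows --commands '[{"tx":0,"ty":0,"tz":0,"ax":0,"ay":0,"az":0,"grip":0},{"tx":0,"ty":0,"tz":-10,"ax":0,"ay":0,"az":0,"grip":0},{"tx":0,"ty":0,"tz":-35,"ax":0,"ay":0,"az":0,"grip":0},{"tx":0,"ty":0,"tz":-70,"ax":0,"ay":0,"az":0,"grip":0},{"tx":0,"ty":0,"tz":-110,"ax":0,"ay":0,"az":0,"grip":0},{"tx":0,"ty":0,"tz":-140,"ax":0,"ay":0,"az":0,"grip":0},{"tx":0,"ty":0,"tz":-160,"ax":0,"ay":0,"az":0,"grip":0},{"tx":0,"ty":0,"tz":-160,"ax":0,"ay":0,"az":0,"grip":0}]' --squeeze 70

```text
time_s: 13.2
tcp_pos: [491.6, 339.8, 179.2]
eef_rot: [[0.956, 0.292, 0.002], [0.292, -0.956, 0.012], [0.006, -0.011, -1.0]]
force: [0.2, -0.3, -2.6]
gripper_width: 27.6
finger_force: 69.3
```

play_rows --commands '[{"tx":-2,"ty":25,"tz":0,"ax":0,"ay":0,"az":-6,"grip":0},{"tx":-5,"ty":60,"tz":0,"ax":0,"ay":0,"az":-13,"grip":0},{"tx":-9,"ty":97,"tz":0,"ax":0,"ay":0,"az":-20,"grip":0},{"tx":-13,"ty":134,"tz":0,"ax":0,"ay":0,"az":-27,"grip":0},{"tx":-17,"ty":171,"tz":0,"ax":0,"ay":0,"az":-34,"grip":0},{"tx":-21,"ty":208,"tz":0,"ax":0,"ay":0,"az":-41,"grip":0},{"tx":-25,"ty":245,"tz":0,"ax":0,"ay":0,"az":-48,"grip":0},{"tx":-29,"ty":282,"tz":0,"ax":0,"ay":0,"az":-55,"grip":0},{"tx":-33,"ty":319,"tz":0,"ax":0,"ay":0,"az":-62,"grip":0},{"tx":-37,"ty":356,"tz":0,"ax":0,"ay":0,"az":-69,"grip":0},{"tx":-41,"ty":390,"tz":0,"ax":0,"ay":0,"az":-76,"grip":0},{"tx":-41,"ty":410,"tz":0,"ax":0,"ay":0,"az":-81.7,"grip":0}]'

```text
time_s: 14.2
tcp_pos: [569.9, -68.4, 168.4]
eef_rot: [[-0.139, 0.99, -0.008], [0.99, 0.139, 0.009], [0.01, -0.006, -1.0]]
force: [-0.6, 0.1, -2.3]
gripper_width: 27.7
finger_force: 69.6
```

play_rows --commands '[{"tx":0,"ty":0,"tz":0,"ax":0,"ay":0,"az":0,"grip":0},{"tx":0,"ty":0,"tz":0,"ax":0,"ay":0,"az":0,"grip":0},{"tx":0,"ty":0,"tz":0,"ax":0,"ay":0,"az":0,"grip":0}]'

```text
time_s: 14.45
tcp_pos: [569.9, -64.0, 169.1]
eef_rot: [[-0.134, 0.991, -0.007], [0.991, 0.134, 0.01], [0.011, -0.006, -1.0]]
force: [-0.3, 0.3, -2.2]
gripper_width: 27.4
finger_force: 69.5
```

```bash
python3 - <<'E'
from h import *
s=sense();print(np.round(s["joint_positions"],3),np.round(s["tcp_pos"],1),np.round(s["eef_rot"],3).tolist())
p,d,K,M=cam("wrist"); np.savez("w4",p=p,d=d,K=K,M=M); save("w4.png",p)
E
```

```text
[-0.319  0.476  1.429  0.008  1.247 -0.456] [569.9 -64.  169.1] [[-0.134, 0.991, -0.007], [0.991, 0.134, 0.01], [0.011, -0.006, -1.0]]
```

View pics/w4.png

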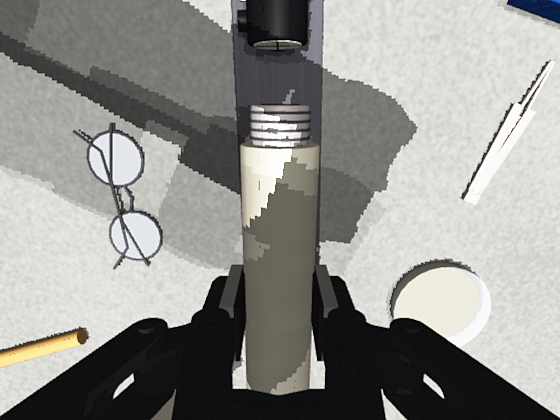

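The wrist view shows the tube in the grip pointing at the lamp, thread at rows 105–145, barrel edges at columns 241 and 319, in line with the plate.

```bash
python3 - <<'E'
from h import *
z=np.load("w4.npz");p,d,K,M=z['p'],z['d'],z['K'],z['M'];c=cloud(d,K,M)
s=sense();R=np.array(s["eef_rot"]);t=np.array(s["tcp_pos"])
T=(c-t)@R
b=np.zeros(d.shape,bool);b[150:262,236:325]=1;b&=(T[...,2]>-50)&(T[...,2]<0)&(d>0)
rows=[]
for v in range(152,262,6):
    k=b[v]
    q=T[v][k]
    A=np.c_[2*q[:,1],2*q[:,2],np.ones(len(q))];sol=np.linalg.lstsq(A,(q[:,1:]**2).sum(1),rcond=None)[0]
    rows.append([q[:,0].mean(),sol[0],sol[1],np.sqrt(sol[2]+sol[0]**2+sol[1]**2),q[:,2].min(),(q[:,1].min()+q[:,1].max())/2])
rows=np.array(rows);print(rows[::3].round(1))
for i in(1,2,4,5):
    f=np.polyfit(rows[:,0],rows[:,i],1);print(i,'slope deg',np.degrees(f[0]).round(2),'at0',f[1].round(2))
for v in(146,148,150):print(ray(280,v,t[2]+19+15,K,M).round(1),((ray(280,v,t[2]+34-4,K,M)-t)@R).round(1),p[v,270:290:8].tolist())
# stand tops
m=(np.abs(c[...,2]-52)<3)&(d>0);m[:,:225]=0;m[:,335:]=0
print(m.sum())
# plate edges
m=(np.abs(c[...,2]-12)<2.5)&(d>0);m[:,:225]=0;m[:,335:]=0;m[260:]=0
q=c[m];
for lo in range(-20,110,15):
    k=(q[:,1]>lo)&(q[:,1]<lo+3)
    if k.sum()>5:print(lo,q[k][:,0].min().round(1),q[k][:,0].max().round(1))
E
```

```text
[[ 58.4  -0.   -8.1  14.3 -24.    0.2]
 [ 52.2  -0.   -8.   14.4 -23.5  -0. ]
 [ 45.7  -0.1  -7.9  14.3 -23.   -0.1]
 [ 39.   -0.3  -8.   14.3 -23.1  -0.3]
 [ 32.1  -0.2  -7.4  14.7 -22.7  -0.3]
 [ 25.   -0.2  -7.9  14.4 -23.4  -0.2]
 [ 17.7  -0.3  -8.   14.4 -23.4  -0.4]]
1 slope deg 0.28 at0 -0.37
2 slope deg -0.44 at0 -7.6
4 slope deg -0.8 at0 -22.68
5 slope deg 0.57 at0 -0.57
[561.9  -2.6 203.4] [ 61.6  -0.  -29.3] [[118, 112, 109], [248, 240, 235], [215, 206, 200]]
[562.   -3.2 203.4] [ 60.9  -0.  -29.3] [[177, 172, 151], [108, 106, 91], [157, 151, 130]]
[562.1  -3.8 203.4] [ 60.3  -0.  -29.4] [[255, 255, 251], [255, 255, 255], [255, 255, 255]]
102
-20 528.5 598.0
-5 526.1 596.6
10 523.8 594.0
25 521.5 591.2
40 519.2 589.5
55 516.8 587.0
70 514.7 584.2
85 570.6 582.5
```

play_rows --commands '[{"tx":1.8,"ty":0.4,"tz":25,"ax":0,"ay":-1,"az":-1,"grip":0},{"tx":1.8,"ty":0.4,"tz":50,"ax":0,"ay":-1,"az":-1,"grip":0},{"tx":1.8,"ty":0.4,"tz":75,"ax":0,"ay":-1,"az":-1,"grip":0},{"tx":1.8,"ty":0.4,"tz":95,"ax":0,"ay":-1,"az":-1,"grip":0},{"tx":1.8,"ty":0.4,"tz":105,"ax":0,"ay":-1,"az":-1,"grip":0},{"tx":1.8,"ty":0.4,"tz":108,"ax":0,"ay":-1,"az":-1,"grip":0},{"tx":1.8,"ty":0.4,"tz":108,"ax":0,"ay":-1,"az":-1,"grip":0},{"tx":1.8,"ty":0.4,"tz":108,"ax":0,"ay":-1,"az":-1,"grip":0}]'

```text
time_s: 15.17
tcp_pos: [570.8, -61.9, 63.3]
eef_rot: [[-0.153, 0.988, -0.001], [0.988, 0.153, -0.009], [-0.008, -0.002, -1.0]]
force: [-0.2, -1.0, -1.8]
gripper_width: 27.4
finger_force: 69.5
```

```bash
python3 - <<'E'
from h import *
s=sense();print(np.round(s["tcp_pos"],1),np.round(s["eef_rot"],3).tolist(),np.round(s["force"],1),np.round(s["ft_torque"],2))
E
```

```text
[570.8 -61.9  63.3] [[-0.153, 0.988, -0.001], [0.988, 0.153, -0.009], [-0.008, -0.002, -1.0]] [-0.2 -1.  -1.8] [0.06 0.03 0.06]
```

play_rows --commands '[{"tx":0,"ty":-0.5,"tz":6,"ax":0,"ay":0,"az":0,"grip":0},{"tx":0,"ty":-0.5,"tz":10,"ax":0,"ay":0,"az":0,"grip":0},{"tx":0,"ty":-0.5,"tz":12,"ax":0,"ay":0,"az":0,"grip":0},{"tx":0,"ty":-0.5,"tz":14,"ax":0,"ay":0,"az":0,"grip":0},{"tx":0,"ty":-0.5,"tz":14,"ax":0,"ay":0,"az":0,"grip":0},{"tx":0,"ty":-0.5,"tz":14,"ax":0,"ay":0,"az":0,"grip":0}]'

```text
time_s: 15.67
tcp_pos: [569.7, -62.3, 48.2]
eef_rot: [[-0.153, 0.988, -0.003], [0.988, 0.153, -0.008], [-0.008, -0.004, -1.0]]
force: [0.5, 0.1, -2.8]
gripper_width: 27.6
finger_force: 69.6
```

```bash
python3 - <<'E'
from h import *
s=sense();print(np.round(s["tcp_pos"],1),np.round(s["eef_rot"],3).tolist(),np.round(s["force"],1),np.round(s["ft_torque"],2))
E
```

```text
[569.7 -62.3  48.2] [[-0.153, 0.988, -0.003], [0.988, 0.153, -0.008], [-0.008, -0.004, -1.0]] [ 0.5  0.1 -2.8] [0.05 0.03 0.02]
```

Not yet in contact; I go on in small steps and watch the forces.

play_rows --commands '[{"tx":0,"ty":0,"tz":0.7,"ax":0,"ay":0,"az":0,"grip":0},{"tx":0,"ty":0,"tz":1.4,"ax":0,"ay":0,"az":0,"grip":0},{"tx":0,"ty":0,"tz":2,"ax":0,"ay":0,"az":0,"grip":0},{"tx":0,"ty":0,"tz":2,"ax":0,"ay":0,"az":0,"grip":0},{"tx":0,"ty":0,"tz":2,"ax":0,"ay":0,"az":0,"grip":0}]'

```text
time_s: 16.08
tcp_pos: [570.2, -62.4, 47.5]
eef_rot: [[-0.153, 0.988, -0.001], [0.988, 0.153, -0.009], [-0.008, -0.002, -1.0]]
force: [-2.5, 0.7, 8.5]
gripper_width: 27.5
finger_force: 70.8
```

```bash
python3 - <<'E'
from h import *
s=sense();print(np.round(s["tcp_pos"],1),np.round(s["eef_rot"],3).tolist(),np.round(s["force"],1),np.round(s["ft_torque"],2))
E
```

```text
[570.2 -62.4  47.5] [[-0.153, 0.988, -0.001], [0.988, 0.153, -0.009], [-0.008, -0.002, -1.0]] [-2.5  0.7  8.5] [0.23 0.45 0.19]
```

play_rows --commands '[{"tx":0,"ty":-0.4,"tz":0.1,"ax":0,"ay":0.1,"az":0,"grip":0},{"tx":0,"ty":-0.4,"tz":0.1,"ax":0,"ay":0.1,"az":0,"grip":0},{"tx":0,"ty":-0.4,"tz":0.1,"ax":0,"ay":0.1,"az":0,"grip":0},{"tx":0,"ty":-0.4,"tz":0.1,"ax":0,"ay":0.1,"az":0,"grip":0}]'

```text
time_s: 16.42
tcp_pos: [570.1, -62.3, 47.5]
eef_rot: [[-0.153, 0.988, -0.0], [0.988, 0.153, -0.007], [-0.007, -0.001, -1.0]]
force: [-1.1, 1.9, 7.5]
gripper_width: 27.6
finger_force: 70.7
```

```bash
cat > f.py <<'E'
from h import *
F=[]
for i in range(10):
    s=sense();F.append(np.r_[s["force"],s["ft_torque"]]);capture("wrist")
print(np.mean(F,0).round(2),np.std(F,0).round(2),np.round(s["tcp_pos"],1),s["time_s"])
E
python3 f.py
```

```text
[-0.54  1.59  7.8   0.32  0.15  0.2 ] [0.44 0.5  0.42 0.03 0.02 0.02] [570.1 -62.4  47.5] 16.8667
```

play_rows --commands '[{"tx":0.2,"ty":-0.1,"tz":0.25,"ax":0,"ay":0,"az":0,"grip":0},{"tx":0.2,"ty":-0.1,"tz":0.25,"ax":0,"ay":0,"az":0,"grip":0},{"tx":0.2,"ty":-0.1,"tz":0.25,"ax":0,"ay":0,"az":0,"grip":0},{"tx":0.2,"ty":-0.1,"tz":0.25,"ax":0,"ay":0,"az":0,"grip":0}]'

```text
time_s: 17.25
tcp_pos: [570.1, -62.4, 47.4]
eef_rot: [[-0.153, 0.988, 0.0], [0.988, 0.153, -0.007], [-0.007, -0.001, -1.0]]
force: [-0.7, -0.0, 9.5]
gripper_width: 27.6
finger_force: 70.7
```

```bash
python3 f.py; python3 - <<'E'
from h import *
for n in("scene",):
    p,d,K,M=cam(n); a=cv2.resize(p[195:285,225:345],(480,360)); b=cv2.resize(p[140:230,160:240],(320,360)); save("f1.png",np.hstack([a,b]))
E
```

```text
[-0.88  1.05  9.37  0.23  0.21  0.19] [0.6  0.52 0.61 0.02 0.03 0.02] [570.1 -62.4  47.5] 17.7
```

View pics/f1.png

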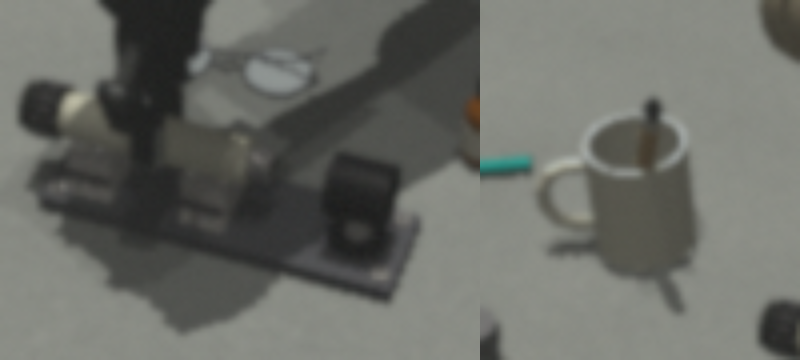

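The tube lies in the V with white barrel on both blocks, its collar at (42,108) clear of the left block and the thread towards the lamp. The brush stands in the mug, bristles at (652,108). The push is about 9.4 N with hardly any sideways force.

```bash
python3 -c "
from rig import *
print(finish_job())"
```

```text
the job is handed in; nothing more can be done
None
```

The job is handed in: the brush stands bristles up in the upright mug, and the arm still holds the white tube seated in the V-blocks, thread towards the lamp, pressed down with about 9.4 N (side force about 1 N) at roughly 18 of the 64 s; no verdict was returned.

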